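Survey the old compass in its tin with a contamination probe

TASK

Old luminous compasses carry radium, so check the one kept in the small hinged tin beside the clipboard (not the tin in the far right corner): lift the tin's lid by its front tab and lay it back past upright so that it stays open, then take the hand-held survey probe out of its charging rest and carry it across, above the five spares standing in between, leaving them where they stand. Finish holding the probe upright with its sensor foot in the mouth of the tin, its sides in line with the tin's sides, centred over the compass and about 5 mm above the compass lid; the probe must never touch the tin or the compass, and the compass stays where it lies. The program ends with the gripper still holding the probe there, quite still: do not put it down or let go.

Things in the scene. Friction and masses are not known exactly. Their poses are not given: they have to be found in the camera images.
- tin: olive-green tin with a hinged lid, fixed to the table left of the standing spares, near the yellow clipboard; 76 (x) x 93 (y) x 36 (z) mm when shut. Origin: centre of its underside, on the table; z up, x points from the front tab to the hinge, y along the hinge. The open tin is 30 mm high with 2 mm walls and a 2 mm floor; its inside runs from x = -29 to +32 mm and y = -43 to +43 mm.
- tin_lid (a joint): angle of the tin's lid in rad: 0 shut, 1.92 fully open, leaning back on its stop. It turns about the tin's y axis at point tin_hinge, is light and weak against falling shut until it leans back past upright (1.57), where it stays. It has a 4 mm skirt. Fully open, its free edge is about 100 mm above the table and 60 mm behind the tin's centre.
- tin_tab (a point): middle of the tab on the lid's front edge, 71 mm from the hinge line, moving with the lid. The tab is 16 mm wide (tin y), 3 mm thick (z 32 to 35 mm when shut) and stands 6 mm out from the lid (tin x -38 to -32 mm when shut), free below and beside, so it can be pinched across its width from above.
- tin_hinge (a point): middle of the lid's hinge line, 36 mm behind the tin's centre and 34 mm above the table; axes as the tin's, the hinge runs along y
- compass_top (a point): middle of the flat lid of the pocket compass lying loose in the tin (hidden until the tin is open), on its upper face, 22 mm above the table and 8 mm below the tin's rim; z up. Round drab case 55 mm across, 64 mm long with hinge and tab (along the tin's y), 20 mm tall, kept shut. It lies up to 7 mm off the tin's middle along y.
- rest: black charging rest fixed to the table, 82 x 94 mm, a tray with a 14 mm high rim that holds the probe's foot with 3 mm clearance all round, and a 26 mm high contact pod at its +x side. Origin: centre of the tray's underside; z up; y along the tray's longer side.
- probe: grey hand-held survey probe, 0.2 to 0.3 kg, upright in the rest, underside 6 mm above the table. Origin: centre of the flat underside (the sensor window); z up. Foot 44 (x) x 56 (y) mm, 19 mm high; shoulder 36 x 48 mm to z = 28 mm; grip 24 (x) x 40 (y) mm, z = 28 to 72 mm; head 30 x 45 mm to z = 86 mm. Grip it across x, 62 mm up. Its y goes along the tin's y, either way round.
- radio_corner (a point): near lower corner of the tall radio set, fixed at the back of the table, 0.44 m high with a loudspeaker on top: keep the arm and probe in front of it. Its slanting knob panel runs from the near corner at about x = 0.63, y = -0.15 (this point) back and to the left to about x = 0.81, y = 0.08.
- valve_a: radio valve with a dark grey round-topped envelope on a black base, 28 mm across, 65 mm tall, standing loose on the table between the rest and the tin. Origin: centre of its underside. Not to be disturbed.
- valve_b: second radio valve like valve_a, 28 mm across, 65 mm tall, standing loose on the table between the rest and the tin. Origin: centre of its underside. Not to be disturbed.
- valve_carton: upright cardboard carton, 35x34 mm, 75 mm tall, standing loose on the table between the rest and the tin. Origin: centre of its underside. Not to be disturbed.
- insulator: white waisted porcelain insulator, 32 mm across, 41 mm tall, standing loose on the table between the rest and the tin. Origin: centre of its underside. Not to be disturbed.
- dry_cell: dry cell battery, 27 mm across, 50 mm tall, standing loose on the table between the rest and the tin. Origin: centre of its underside. Not to be disturbed.
- compass: the same pocket compass; origin: centre of its underside, 2 mm above the table (on the tin's floor)
Things that resemble listed ones, but are neither listed nor needed, are in the scene too. Of the things like the rest, leave any that is pink; of the rest the larger one is meant.

How it is judged:
By the outcome, as a careful person would: the job done as asked, in the order asked, and still so for the second after the job is handed in, while the arm keeps its last pose, push and grip.
It also fails if it takes over 67 s, if anything falls off the work surface, if the arm or the gripper's body presses on something with over 40 N, if the wrist force passes 120 N, or if a joint passes its speed limit or range.

ROBOT

A 6-joint arm with a two-finger parallel gripper is mounted at the origin on a cart in front of the work surface, level with it; the furniture and walls round the work are solid. World frame = base frame: x ahead of the robot, y to its left, z up, the work surface at z = 0. Lengths are in mm, angles in rad, forces in N, time in s.
With the tool pointing down it reaches from about 300 to 875 mm from the base axis. Payload 4.2 kg.
Tool frame: the origin (TCP) lies midway between the tips of the shut fingers; the grasp point (between the pads) lies 19 mm behind it; z points along the fingers, y is the line along which they close (so a half turn about z gives the same grasp; the last joint's range is limited). The gripper opens to 85 mm and grips with 20 to 120 N. Pads are 22 mm wide; open, the fingers measure 114 mm over their backs; the gripper's body (76 mm by 85 mm) begins 54 mm behind the grasp point. The pads swing forward as they close: fully open they stand 13 mm farther back than shut.
Start: joints at [1.299, 0.32, 1.565, -0, 1.257, -0.02], TCP at [143.261, 556.882, 231.338] pointing down, gripper open.
Joint ranges: [-3.11, 3.11], [-0.84, 2.01], [0.21, 2.61], [-1.34, 4.49], [0.05, 2.63], [-2.56, 2.56]. Speed limits (rad/s): [2.57, 2.57, 3.14, 3.14, 3.14, 3.14].

INTERFACE

Orientations are given as a unit quaternion [x, y, z, w].
In Python, from rig import ctrl, vision gives the robot as it stands.
- The arm moves only by the tool step_arm, never from a script. Its argument "increments" is text: rows parted by semicolons, each of 7 numbers parted by spaces: the shift along the world's x, y, z normalised to -1 to 1, where 1 is 15 cm, then the turn, a rotation vector about the world's x, y, z normalised to -1 to 1, where 1 is pi/2 rad, then the closure, from 0 (fully open) to 1 (shut). A call has 1 to 20 rows; each row is the pose to reach, as a shift and turn from the pose commanded when the call began; what a row does not reach only later rows make up. A row lasts 1/12 s, in which the tool goes at most 41.7 mm and 7.16 degrees, less where a joint would pass 70% of its speed; a pose out of reach is approached as far as the arm can. A call with a number of a shift or a turn outside -1 to 1 is refused whole. A call with a gripper value outside its range is refused whole. The fingers move at their own pace and stop on an object; the grip force is fixed at half the most. Time passes only in rows, so rows that repeat a pose let the fingers close. It gives the time, the measured TCP pose, the force, the opening and the grip force at its end, in the units of the state.
- ctrl.state(): the state, without advancing time (a new reading comes with each control period).
- vision.grab_frame(name): name is "scene" or "top"; returns the picture (420x560x3 uint8, red, green, blue); there is no depth.
- vision.camera_info(name): a dict with "vertical_fov" (degrees; the focal length in pixels is half the picture's height over the tangent of half this angle, whatever the lens; pixels are square), "cx", "cy" (the principal point, pixels), "view" (4x4, takes a point from world to camera coordinates). Camera axes: x right, y down, z forward; pixel columns grow to the right and rows downward; lengths in mm; the calibration is good to about 2 mm. A picture is of the moment at which its call begins. camera_info takes no time and is no camera call.
- ctrl.sign_off(): hands the job in; it is judged then, once.
The state is a dict: "clock": time; "q": joint angles; "qvel": joint speeds; "joint_torque": joint torques, N m; "tcp_pos": TCP position; "tool_rot": TCP orientation; "wrist_force": force on the tool from outside, world axes, zero at the start; "wrist_torque": the same for the moment, N m; "finger_gap": finger opening in mm; "grip_force": force on a finger pad.
Only numpy, scipy, OpenCV 4.12 (cv2) and the standard library are available. Lean on these libraries where they do the work, as an engineer would, in place of code of your own. Each camera call takes 0.05 s, during which the arm holds its last target. There are 200 camera calls.

## Working session

There is one attempt and no reset: what is moved stays moved. The work goes in short steps, Python scripts to look and compute and a tool call to move; the robot and the scene stay as the last step left them, time stands still between calls to the robot, and variables do not carry over. Pictures are saved under pics/ and viewed, at most 10 in all, crops included, and the job is handed in when it is done.

Besides the shell and the picture viewer there is one more tool, called after "Request:" by a JSON object that holds its "api" and its "payload". step_arm: Moves the arm, as the interface text tells. Scaled input: -1 to 1 covers 15 cm each way for a shift and pi/2 rad each way for a turn. Its arguments: {"type":"object","properties":{"increments":{"type":"string"}},"required":["increments"]}

```bash
mkdir -p pics; python3 - <<'E'
from rig import ctrl, vision
import cv2,numpy as np
for n in("scene","top"):
    im=vision.grab_frame(n); cv2.imwrite(f"pics/{n}0.png",cv2.cvtColor(im,cv2.COLOR_RGB2BGR))
    c=vision.camera_info(n); print(n,c["vertical_fov"],c["cx"],c["cy"],np.round(c["view"],4).tolist(),[k for k in c])
s=ctrl.state();print(s)
E
```

```text
scene 42.383167209947025 288.7796536842493 212.34826797566834 [[0.4604, -0.8877, -0.011, -270.7984], [-0.5749, -0.2887, -0.7656, 320.7172], [0.6764, 0.3588, -0.6432, 834.3382], [0.0, 0.0, 0.0, 1.0]] ['vertical_fov', 'cx', 'cy', 'view']
top 57.049788850141226 279.2113413173352 204.3626076320269 [[-0.0011, -0.9995, 0.0324, -64.6466], [-0.9909, -0.0032, -0.1346, 479.4753], [0.1347, -0.0322, -0.9904, 859.4207], [0.0, 0.0, 0.0, 1.0]] ['vertical_fov', 'cx', 'cy', 'view']
{'clock': 0.1, 'q': array([ 1.29898898e+00,  3.20225129e-01,  1.56554420e+00,  1.31535256e-05,
        1.25739789e+00, -2.00051827e-02]), 'qvel': array([-1.87626159e-04, -2.40943801e-03, -2.45502979e-03,  1.77998090e-05,
        1.08830123e-03, -8.80408888e-04]), 'joint_torque': array([-1.02766509e-03, -4.16413271e+01, -2.34705555e+01, -1.25047463e-04,
        4.74752698e-03,  3.04700359e-05]), 'tcp_pos': array([143.1465236 , 556.46294937, 230.57294698]), 'tool_rot': array([ 1.25570711e-01,  9.92084360e-01, -7.78007324e-04, -1.20650589e-04]), 'wrist_force': array([-0.7228624 , -0.33604056,  0.12171897]), 'wrist_torque': array([-0.03029439, -0.00996261, -0.00354326]), 'grip_force': 0.0, 'finger_gap': 85.33244832381217}
```

View pics/scene0.png

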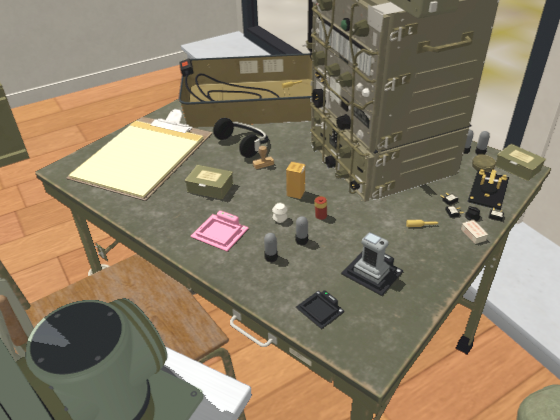

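View pics/top0.png

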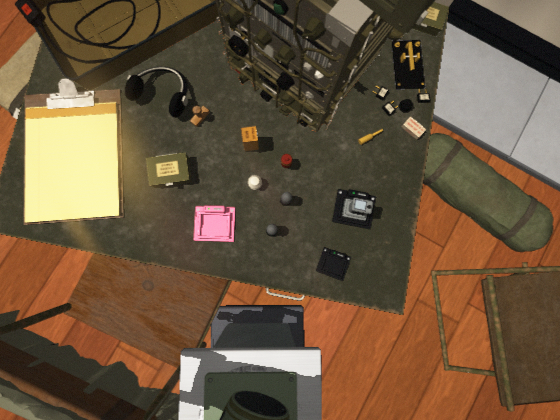

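```bash
cat > h.py <<'E'
import cv2,numpy as np
from rig import ctrl,vision
from scipy.optimize import least_squares
def cam(n):
    c=vision.camera_info(n);f=210/np.tan(np.radians(c["vertical_fov"]/2))
    return f,c["cx"],c["cy"],np.array(c["view"])
C={n:cam(n) for n in("scene","top")}
def proj(n,P):
    f,cx,cy,V=C[n];p=np.atleast_2d(P)@V[:3,:3].T+V[:3,3]
    return np.c_[f*p[:,0]/p[:,2]+cx,f*p[:,1]/p[:,2]+cy]
def onz(n,uv,z):
    f,cx,cy,V=C[n];R=V[:3,:3];o=-R.T@V[:3,3]
    d=R.T@np.array([(uv[0]-cx)/f,(uv[1]-cy)/f,1]);return o+d*(z-o[2])/d[2]
def tri(us,ut):
    r=least_squares(lambda P:np.r_[proj("scene",P)[0]-us,proj("top",P)[0]-ut],[500,0,30]);return r.x,np.abs(r.fun).max()
def crop(im,u,v,w,h,s):
    return cv2.resize(im[v:v+h,u:u+w],None,fx=s,fy=s,interpolation=cv2.INTER_CUBIC)
E
python3 - <<'E'
from h import *
S=cv2.imread("pics/scene0.png");T=cv2.imread("pics/top0.png")
a=np.hstack([crop(T,137,140,66,50,6),crop(T,320,180,66,50,6)]);b=np.hstack([crop(S,176,157,66,50,6),crop(S,338,228,66,66,6)[:396]*1][:1]+[crop(S,338,228,66,50,6)])
# scene probe needs 66 rows: scale 4.5
b=np.hstack([crop(S,176,157,66,50,6),cv2.copyMakeBorder(crop(S,338,230,66,62,4.8),0,2,0,80,cv2.BORDER_CONSTANT)[:300,:396]])
cv2.imwrite("pics/c1.png",np.vstack([a,b]))
for n,t in(("tin",((209,181),(167,168))),("valveA",((270,257),(272,230)))):print(n,tri(*t))
E
```

```text
tin (array([568.23351892, 201.78901861,  13.08159904]), np.float64(0.19617977586801771))
valveA (array([421.03718278, -45.83327712,   1.66857522]), np.float64(0.9326543393390239))
```

View pics/c1.png

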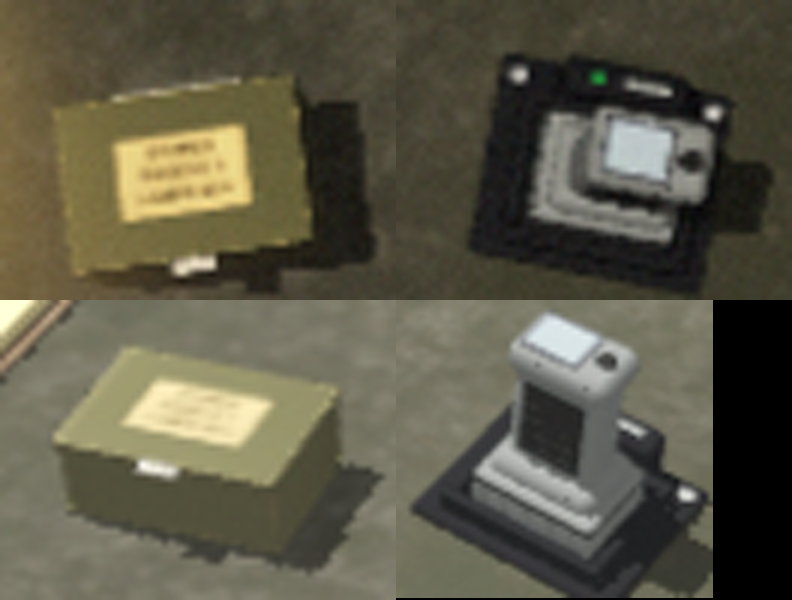

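```bash
cat >> h.py <<'E'
def fit(mod,obs,x0,zfree=True):
    # mod: list of local pts, obs: list of (cam,i,u,v)
    def W(p):
        c,s=np.cos(p[3]),np.sin(p[3]);m=np.array(mod,float)
        return np.c_[p[0]+c*m[:,0]-s*m[:,1],p[1]+s*m[:,0]+c*m[:,1],p[2]+m[:,2]]
    def r(p):
        if not zfree:p=np.r_[p[:2],x0[2],p[3]]
        w=W(p);return np.concatenate([proj(n,w[i])[0]-(u,v) for n,i,u,v in obs])
    s=least_squares(r,x0,loss="soft_l1",x_scale=[1,1,1,.01]);p=s.x.copy()
    if not zfree:p[2]=x0[2]
    return p,r(p).reshape(-1,2)
E
python3 - <<'E'
from h import *
def cp(x,y,x0,y0,s,u0,v0):return ((x-x0+.5)/s-.5+u0,(y-y0+.5)/s-.5+v0)
A=lambda x,y:("top",)+cp(x,y,0,0,6,137,140)
B=lambda x,y:("top",)+cp(x,y,396,0,6,320,180)
Cc=lambda x,y:("scene",)+cp(x,y,0,300,6,176,157)
D=lambda x,y:("scene",)+cp(x,y,396,300,4.8,338,230)
o=lambda i,t:(t[0],i,t[1],t[2])
tin=[(36,46.5,36),(36,-46.5,36),(-32,46.5,36),(-32,-46.5,36),(-36,0,34)]
obs=[o(0,A(54,108)),o(1,A(297,80)),o(2,A(76,273)),o(3,A(312,243)),o(4,A(194,265)),
 o(0,Cc(122,348)),o(1,Cc(342,385)),o(2,Cc(54,438)),o(3,Cc(272,487)),o(4,Cc(158,468))]
for zf in(1,0):
    p,r=fit(tin,obs,[568,200,0,0.1],zf);print("tin",np.round(p,3),np.round(r,1).tolist())
hx,hy=15,22.5
pr=[(hx,hy,86),(hx,-hy,86),(-hx,hy,86),(-hx,-hy,86),(22,28,19),(-22,28,19),(-22,-28,19),(22,-28,19)]
obs=[o(0,B(593,106)),o(1,B(716,122)),o(2,B(578,190)),o(3,B(704,207)),o(4,B(547,112)),o(5,B(529,217)),o(6,B(670,243)),
 o(2,D(507,357)),o(0,D(543,310)),o(1,D(640,352)),o(3,D(604,397)),o(5,D(474,480)),o(6,D(598,543))]
for zf in(1,0):
    p,r=fit(pr,obs,[470,-210,6,-.15],zf);print("probe",np.round(p,3),np.round(r,1).tolist())
tr=[(41,47,0),(41,-47,0),(-41,47,0),(-41,-47,0)]
obs=[o(0,B(500,58)),o(1,B(732,98)),o(2,B(470,250)),o(3,B(702,293)),o(2,D(411,507)),o(3,D(600,600))]
p,r=fit(tr,obs,[470,-210,6,-.15]);print("rest",np.round(p,3),np.round(r,1).tolist())
for n,u,t in(("va",(302,218),(287,198)),("vb",(270,234),(272,229)),("carton",(296,167),(249,131)),("ins",(280,205),(255,182)),("cell",(321,200),(287,158))):print(n,tri(u,t))
E
```

```text
tin [5.59607e+02 1.94876e+02 1.35000e-01 1.46000e-01] [[-0.3, -0.4], [-0.6, -1.1], [-0.9, 0.7], [0.3, 0.1], [0.2, 1.1], [1.5, -0.8], [0.5, 0.1], [-0.3, 0.3], [0.2, -0.2], [-0.1, 0.8]]
tin [5.59674e+02 1.94932e+02 0.00000e+00 1.46000e-01] [[-0.3, -0.4], [-0.6, -1.1], [-0.9, 0.7], [0.3, 0.1], [0.2, 1.1], [1.5, -0.8], [0.5, 0.1], [-0.3, 0.3], [0.2, -0.2], [-0.1, 0.8]]
probe [ 4.70546e+02 -2.42691e+02  1.22600e+00 -1.47000e-01] [[-0.1, -0.1], [-0.3, 0.3], [0.8, -0.6], [0.2, -0.4], [-0.6, 0.0], [0.1, 0.8], [0.2, 0.0], [-0.5, -0.7], [-0.0, 0.3], [0.9, 0.9], [0.7, 0.7], [-0.5, -0.2], [-0.7, -1.0]]
probe [ 4.68773e+02 -2.42525e+02  6.00000e+00 -1.49000e-01] [[0.4, 0.4], [0.2, 0.8], [1.2, -0.1], [0.7, 0.2], [-0.2, 0.4], [0.5, 1.3], [0.6, 0.6], [-0.8, -2.0], [-0.2, -1.1], [0.8, -0.5], [0.5, -0.6], [-0.7, -1.4], [-0.9, -2.2]]
rest [ 4.73419e+02 -2.42975e+02  7.49000e+00 -1.80000e-01] [[0.1, -0.8], [-0.2, -0.4], [-0.3, 0.6], [-0.1, 0.6], [-0.6, -1.2], [1.9, 1.4]]
va (array([489.87495576, -81.1566871 ,  66.58908337]), np.float64(0.32770759024901963))
vb (array([420.09022391, -46.87908515,  65.84016058]), np.float64(0.11033886650255909))
carton (array([641.78159887,   6.77999594,  68.87386005]), np.float64(0.6777257643880716))
ins (array([530.03665794,  -8.83282708,  44.67048318]), np.float64(0.28742209185759293))
cell (array([586.19023219, -81.16608222,  44.46209057]), np.float64(0.3895681911339466))
```

Tins: top px (167,168) beside the clipboard and (433,15) in the far right corner. The first is meant, and the crop confirms it: tab toward the robot, hinge at the back. Rests: pink (215,223), small black (333,263) and large black with the probe (354,208). The last is meant, being the larger of the ones that aren't pink. The two-view fits agree in height to within about 5 mm. Now moving toward the tab.

Request:
{"api": "step_arm", "payload": {"increments": ".14 -.14 0 0 0 .014 0;.28 -.28 0 0 0 .028 0;.42 -.42 0 0 0 .042 0;.56 -.56 0 0 0 .056 0;.7 -.7 0 0 0 .07 0;.84 -.84 0 0 0 .085 0"}}

```text
clock: 0.6
tcp_pos: [269.9, 429.6, 231.0]
tool_rot: [0.058, 0.998, -0.0, -0.0]
wrist_force: [0.3, -1.5, 0.8]
finger_gap: 85.1
grip_force: 0.0
```

Request:
{"api": "step_arm", "payload": {"increments": ".14 -.14 0 0 0 .014 0;.28 -.28 -.1 0 0 .028 0;.42 -.42 -.2 0 0 .042 0;.56 -.56 -.3 0 0 .056 0;.7 -.7 -.4 0 0 .07 0;.84 -.84 -.5 0 0 .085 0"}}

```text
clock: 1.1
tcp_pos: [395.9, 303.5, 155.5]
tool_rot: [-0.008, 1.0, -0.0, -0.0]
wrist_force: [0.1, 0.6, -0.4]
finger_gap: 85.4
grip_force: 0.0
```

Request:
{"api": "step_arm", "payload": {"increments": ".14 -.14 0 0 0 .014 0;.28 -.28 -.04 0 0 .028 0;.42 -.42 -.08 0 0 .042 0;.56 -.56 -.12 0 0 .056 0;.7 -.7 -.16 0 0 .07 0;.8 -.78 -.2 0 0 .083 0;.8 -.78 -.2 0 0 .083 0;.8 -.78 -.2 0 0 .083 0;.8 -.78 -.2 0 0 .083 0"}}

```text
clock: 1.85
tcp_pos: [514.5, 188.2, 126.1]
tool_rot: [-0.073, 0.997, 0.0, -0.001]
wrist_force: [0.2, 0.5, 0.7]
finger_gap: 85.5
grip_force: 0.0
```

Request:
{"api": "step_arm", "payload": {"increments": "0 0 -.13 0 0 0 .3;0 0 -.26 0 0 0 .5;0 0 -.39 0 0 0 .5;0 0 -.5 0 0 0 .5;0 0 -.58 0 0 0 .5;0 0 -.64 0 0 0 .5;0 0 -.66 0 0 0 .5;0 0 -.66 0 0 0 .6;0 0 -.66 0 0 0 .7;0 0 -.66 0 0 0 .8;0 0 -.66 0 0 0 .9;0 0 -.66 0 0 0 1;0 0 -.66 0 0 0 1;0 0 -.66 0 0 0 1;0 0 -.66 0 0 0 1;0 0 -.66 0 0 0 1"}}

```text
clock: 3.18
tcp_pos: [515.8, 188.7, 28.1]
tool_rot: [-0.072, 0.997, 0.001, 0.001]
wrist_force: [-1.8, 5.4, 4.1]
finger_gap: 4.7
grip_force: 58.8
```

```bash
python3 - <<'E'
from h import *
S=vision.grab_frame("scene")[:,:,::-1];T=vision.grab_frame("top")[:,:,::-1]
cv2.imwrite("pics/g1.png",np.hstack([crop(T,127,130,80,70,5),crop(S,166,130,80,70,5)]))
s=ctrl.state();print(s["tcp_pos"],s["finger_gap"],s["grip_force"],s["wrist_force"])
E
```

```text
[515.74243207 188.76052314  28.11614356] 4.691417356961189 58.81855845451355 [-1.80359143  5.4602528   4.10035968]
```

View pics/g1.png

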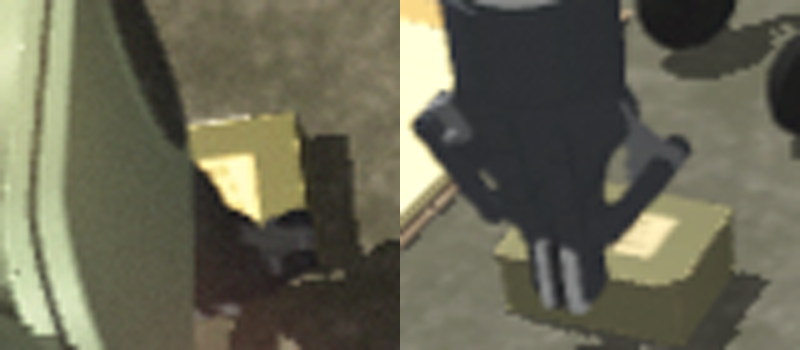

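The picture shows the fingers almost shut (4.7 mm) in front of the tin at crop (565,290), so they closed just short of the tab. I'll open, advance in small steps watching the force, and close again.

Request:
{"api": "step_arm", "payload": {"increments": "0 0 0 0 0 0 .8;0 0 0 0 0 0 .6;0 0 0 0 0 0 .5;0 0 0 0 0 0 .5;0 0 0 0 0 0 .5;0 0 0 0 0 0 .5"}}

```text
clock: 3.78
tcp_pos: [515.2, 187.6, 27.2]
tool_rot: [-0.073, 0.997, -0.0, -0.0]
wrist_force: [0.9, 0.0, 1.6]
finger_gap: 42.4
grip_force: 0.0
```

Request:
{"api": "step_arm", "payload": {"increments": ".007 .001 0 0 0 0 .5;.0133 .002 0 0 0 0 .5;.0133 .002 0 0 0 0 .5;.0133 .002 0 0 0 0 .5"}}

```text
clock: 4.12
tcp_pos: [517.3, 188.2, 27.3]
tool_rot: [-0.073, 0.997, 0.0, -0.0]
wrist_force: [-0.2, 0.4, -0.1]
finger_gap: 42.4
grip_force: 0.0
```

Request:
{"api": "step_arm", "payload": {"increments": ".007 .001 0 0 0 0 .5;.0133 .002 0 0 0 0 .5;.0133 .002 0 0 0 0 .5;.0133 .002 0 0 0 0 .5"}}

```text
clock: 4.45
tcp_pos: [518.1, 188.3, 27.1]
tool_rot: [-0.073, 0.997, -0.0, -0.001]
wrist_force: [-3.3, -0.2, 2.6]
finger_gap: 42.9
grip_force: 2.0
```

Request:
{"api": "step_arm", "payload": {"increments": "-.01 -.0015 0 0 0 0 .5;-.01 -.0015 0 0 0 0 .5;-.01 -.0015 0 0 0 0 .65;-.01 -.0015 0 0 0 0 .75;-.01 -.0015 0 0 0 0 .8;-.01 -.0015 0 0 0 0 .85;-.01 -.0015 0 0 0 0 .9;-.01 -.0015 0 0 0 0 1;-.01 -.0015 0 0 0 0 1;-.01 -.0015 0 0 0 0 1;-.01 -.0015 0 0 0 0 1"}}

```text
clock: 5.37
tcp_pos: [517.9, 189.1, 27.6]
tool_rot: [-0.073, 0.997, 0.001, 0.0]
wrist_force: [-2.1, 4.8, 1.3]
finger_gap: 8.7
grip_force: 58.6
```

```bash
python3 - <<'E'
import numpy as np
x0,z0=-33.,27.5
for t in range(5,111,5):
    a=np.radians(t);w=-6.5+.11*t;r=69.3+(max(0,t-85)*.13)
    x=36-r*np.cos(a)+w*np.sin(a);z=34+r*np.sin(a)+w*np.cos(a)
    print(t,np.round([(x-x0)*.989/150,(x-x0)*.1455/150,(z-z0)/150],3))
E
```

```text
5 [-0.004 -0.001  0.044]
10 [-0.001 -0.     0.088]
15 [0.005 0.001 0.132]
20 [0.016 0.002 0.174]
25 [0.03  0.004 0.216]
30 [0.049 0.007 0.256]
35 [0.071 0.01  0.294]
40 [0.096 0.014 0.33 ]
45 [0.125 0.018 0.363]
50 [0.156 0.023 0.393]
55 [0.19  0.028 0.42 ]
60 [0.227 0.033 0.444]
65 [0.266 0.039 0.464]
70 [0.306 0.045 0.48 ]
75 [0.348 0.051 0.493]
80 [0.391 0.057 0.501]
85 [0.434 0.064 0.505]
90 [0.477 0.07  0.51 ]
95 [0.521 0.077 0.51 ]
100 [0.566 0.083 0.506]
105 [0.61  0.09  0.498]
110 [0.653 0.096 0.485]
```

Request:
{"api": "step_arm", "payload": {"increments": "-.004 -.001 .044 0 0 0 1;-.001 0 .088 0 0 0 1;.005 .001 .132 0 0 0 1;.016 .002 .174 0 0 0 1;.03 .004 .216 0 0 0 1;.049 .007 .256 0 0 0 1;.049 .007 .256 0 0 0 1;.049 .007 .256 0 0 0 1"}}

```text
clock: 6.03
tcp_pos: [528.3, 190.8, 66.4]
tool_rot: [-0.073, 0.997, 0.001, 0.004]
wrist_force: [4.4, 6.2, -5.4]
finger_gap: 8.2
grip_force: 64.9
```

```bash
python3 - <<'E'
from h import *
S=vision.grab_frame("scene")[:,:,::-1]
cv2.imwrite("pics/g2.png",crop(S,150,110,110,90,5))
E
```

```text
(no output)
```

View pics/g2.png

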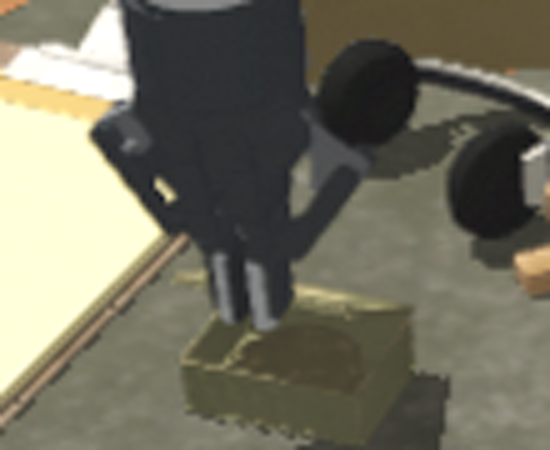

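The lid is up about 30° in the pads, and the compass shows at crop (300,350). Continuing along the arc.

Request:
{"api": "step_arm", "payload": {"increments": ".022 .003 .038 0 0 0 1;.047 .007 .074 0 0 0 1;.076 .011 .107 0 0 0 1;.107 .016 .137 0 0 0 1;.141 .021 .164 0 0 0 1;.178 .026 .188 0 0 0 1;.217 .032 .208 0 0 0 1;.257 .038 .224 0 0 0 1;.257 .038 .224 0 0 0 1"}}

```text
clock: 6.83
tcp_pos: [563.2, 196.1, 96.0]
tool_rot: [-0.072, 0.997, 0.001, -0.002]
wrist_force: [2.1, 7.1, -16.1]
finger_gap: 7.9
grip_force: 74.1
```

Request:
{"api": "step_arm", "payload": {"increments": ".042 .006 .013 0 0 0 1;.085 .012 .021 0 0 0 1;.128 .019 .025 0 0 0 1;.171 .025 .03 0 0 0 1;.215 .032 .03 0 0 0 1;.26 .038 .026 0 0 0 1;.304 .045 .018 0 0 0 1;.304 .045 .018 0 0 0 1;.304 .045 .018 0 0 0 1"}}

```text
clock: 7.58
tcp_pos: [605.8, 202.7, 99.4]
tool_rot: [-0.073, 0.997, 0.001, -0.005]
wrist_force: [-5.5, 6.1, -5.8]
finger_gap: 7.6
grip_force: 100.4
```

```bash
python3 - <<'E'
from h import *
S=vision.grab_frame("scene")[:,:,::-1]
cv2.imwrite("pics/g3.png",crop(S,150,90,120,110,5))
E
```

```text
(no output)
```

View pics/g3.png

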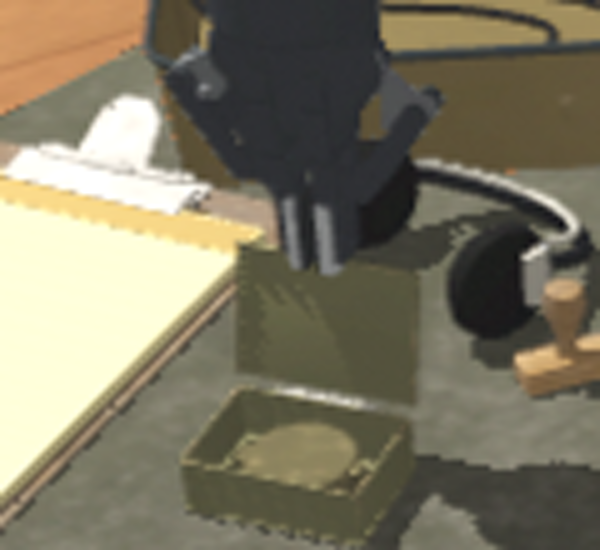

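The lid is past upright with the compass in view. A little further, then release and rise.

Request:
{"api": "step_arm", "payload": {"increments": ".02 .003 -.006 0 0 0 1;.03 .005 -.008 0 0 0 1;.03 .005 -.008 0 0 0 1;.03 .005 -.008 0 0 0 .9;.03 .005 -.008 0 0 0 .7;.03 .005 -.008 0 0 0 .6;.03 .005 -.008 0 0 0 .6;.03 .005 .05 0 0 0 .6;.03 .005 .15 0 0 0 .6;.03 .005 .3 0 0 0 .6;.03 .005 .5 0 0 0 .6;.03 .005 .7 0 0 0 .6;.03 .005 .7 0 0 0 .6"}}

```text
clock: 8.72
tcp_pos: [617.3, 203.1, 215.1]
tool_rot: [-0.073, 0.997, 0.001, 0.007]
wrist_force: [1.7, 0.5, 0.4]
finger_gap: 33.9
grip_force: 0.0
```

Request:
{"api": "step_arm", "payload": {"increments": "-.04 -.123 0 0 0 -.05 .3;-.08 -.247 0 0 0 -.1 0;-.12 -.371 0 0 0 -.148 0;-.16 -.494 0 0 0 -.198 0;-.2 -.618 0 0 0 -.247 0;-.24 -.742 0 0 0 -.297 0;-.28 -.865 0 0 0 -.346 0;-.319 -.989 0 0 0 -.396 0"}}

```text
clock: 9.38
tcp_pos: [565.7, 52.9, 207.7]
tool_rot: [0.238, 0.971, -0.0, 0.001]
wrist_force: [-0.2, -0.4, 0.2]
finger_gap: 85.2
grip_force: 0.0
```

Request:
{"api": "step_arm", "payload": {"increments": "-.04 -.123 0 0 0 -.05 0;-.08 -.247 0 0 0 -.1 0;-.12 -.371 0 0 0 -.148 0;-.16 -.494 0 0 0 -.198 0;-.2 -.618 0 0 0 -.247 0;-.24 -.742 0 0 0 -.297 0;-.28 -.865 0 0 0 -.346 0;-.319 -.989 0 0 0 -.396 0"}}

```text
clock: 10.05
tcp_pos: [517.7, -95.5, 207.7]
tool_rot: [0.524, 0.852, 0.0, 0.001]
wrist_force: [0.5, -0.5, 0.3]
finger_gap: 85.1
grip_force: 0.0
```

Request:
{"api": "step_arm", "payload": {"increments": "-.04 -.123 0 0 0 -.05 0;-.08 -.247 0 0 0 -.1 0;-.12 -.371 0 0 0 -.148 0;-.16 -.494 0 0 0 -.198 0;-.2 -.618 0 0 0 -.247 0;-.24 -.742 0 0 0 -.297 0;-.28 -.865 0 0 0 -.346 0;-.319 -.989 0 0 0 -.396 0;-.319 -.989 0 0 0 -.396 0;-.319 -.989 0 0 0 -.396 0;-.319 -.989 0 0 0 -.396 0"}}

```text
clock: 10.97
tcp_pos: [470.2, -242.3, 207.3]
tool_rot: [0.758, 0.653, 0.0, 0.0]
wrist_force: [1.3, 0.3, -0.3]
finger_gap: 85.7
grip_force: 0.0
```

```bash
python3 - <<'E'
from h import *
S=vision.grab_frame("scene")[:,:,::-1].copy();T=vision.grab_frame("top")[:,:,::-1].copy()
cv2.imwrite("pics/S4.png",S);cv2.imwrite("pics/T4.png",T)
cv2.imwrite("pics/g4.png",np.vstack([np.hstack([crop(T,137,130,66,50,6),crop(S,176,147,66,50,6)]),np.hstack([crop(T,310,170,66,50,6),crop(S,310,180,106,80,3.75)[:,:396]])]))
s=ctrl.state();print(s["tcp_pos"],s["tool_rot"],s["clock"],s["q"])
E
```

```text
[ 470.41139163 -241.85090181  207.20150105] [7.57520034e-01 6.52811895e-01 1.48842092e-04 7.72180317e-05] 11.0667 [-4.96762532e-01  2.64441217e-01  1.70750058e+00  2.42812345e-04
  1.16940085e+00 -3.48642072e-01]
```

View pics/g4.png

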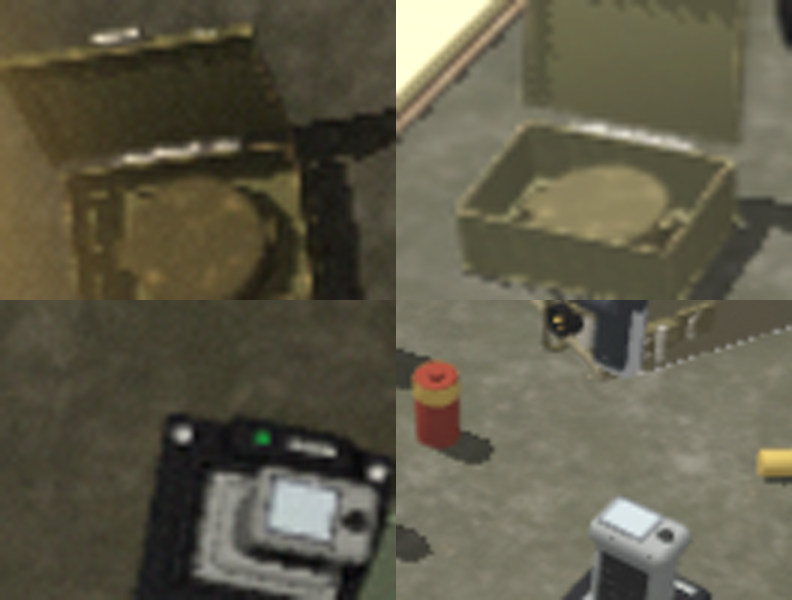

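```bash
python3 - <<'E'
from h import *
us,ut=(209.7,180.8),(169.5,171.5)
print(tri(us,ut),onz("scene",us,22),onz("top",ut,22))
p=np.array([559.6,194.9]);c,s=np.cos(.146),np.sin(.146);R=np.array([[c,-s],[s,c]])
W=lambda q:np.c_[np.array(q,float)[:,:2]@R.T+p,np.array(q,float)[:,2]]
for th in(1.6,1.75,1.92):
    q=W([(36-71*np.cos(th),0,34+71*np.sin(th))]);print(th,(proj("top",q)[0]-(137,130))*6)
P=(onz("scene",us,22)+onz("top",ut,22))/2
print("compass local",R.T@(P[:2]-p))
t=np.linspace(0,2*np.pi,60);ci=np.c_[P[0]+27.5*np.cos(t),P[1]+27.5*np.sin(t),0*t+22]
rim=W([(-31,-45,30),(34,-45,30),(34,45,30),(-31,45,30),(-31,-45,30)])
out=[]
for n,f,u,v in(("top","T4",140,140),("scene","S4",178,155)):
    im=cv2.imread(f"pics/{f}.png");k=8;a=crop(im,u,v,49,37,k);a=cv2.convertScaleAbs(a,alpha=1.6);b=a.copy()
    for L,col in((ci,(255,255,0)),(rim,(0,0,255))):
        q=((proj(n,L)-(u,v)+.5)*k-.5).astype(int);cv2.polylines(b,[q.reshape(-1,1,2)],False,col,1)
    out.append(np.hstack([a,b]))
cv2.imwrite("pics/v5.png",np.vstack(out))
E
```

```text
(array([557.82587353, 192.32783643,  23.74420625]), np.float64(0.0977903789715242)) [559.81439334 193.60454763  22.        ] [558.08186008 192.95516161  22.        ]
1.6 [120.26218978  90.84790532]
1.75 [118.00558071  63.38846029]
1.92 [117.05275834  35.04280397]
compass local [-0.88063972 -1.50807278]
```

View pics/v5.png

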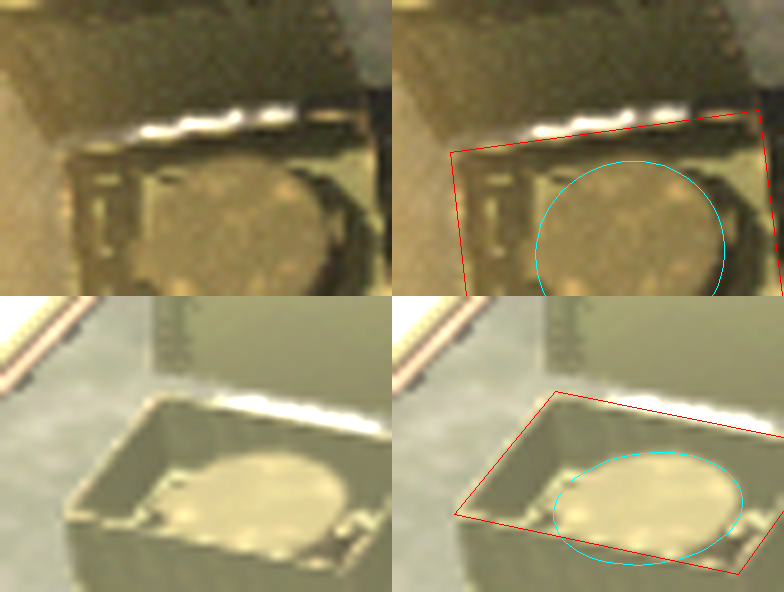

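The lid leans on its stop: the tab in the top view matches 1.92 rad. The compass disc is centred near world (559.3, 193.3), about 1.5 mm off the tin's middle. Now descending on the probe.

Request:
{"api": "step_arm", "payload": {"increments": "0 0 -.15 0 0 0 0;0 0 -.3 0 0 0 0;0 0 -.45 0 0 0 0;0 0 -.6 0 0 0 0"}}

```text
clock: 11.4
tcp_pos: [470.6, -241.7, 116.4]
tool_rot: [0.757, 0.653, 0.0, 0.0]
wrist_force: [0.4, -0.1, 0.3]
finger_gap: 85.5
grip_force: 0.0
```

Request:
{"api": "step_arm", "payload": {"increments": "0 0 -.12 0 0 0 0;0 0 -.24 0 0 0 0;0 0 -.34 0 0 0 0;0 0 -.41 0 0 0 0;0 0 -.45 0 0 0 0;0 0 -.45 0 0 0 0;0 0 -.45 0 0 0 .2;0 0 -.45 0 0 0 .4;0 0 -.45 0 0 0 .6;0 0 -.45 0 0 0 .65;0 0 -.45 0 0 0 .7;0 0 -.45 0 0 0 .75;0 0 -.45 0 0 0 .8;0 0 -.45 0 0 0 1;0 0 -.45 0 0 0 1;0 0 -.45 0 0 0 1"}}

```text
clock: 12.73
tcp_pos: [470.6, -242.8, 50.4]
tool_rot: [0.758, 0.652, 0.0, 0.001]
wrist_force: [-0.1, 0.9, 6.9]
finger_gap: 29.2
grip_force: 58.4
```

Gap 29 mm means the pads caught the head's lower edge (30 mm wide). Opening, going 6 mm lower and closing again.

Request:
{"api": "step_arm", "payload": {"increments": "0 0 0 0 0 0 .8;0 0 0 0 0 0 .6;0 0 0 0 0 0 .5;0 0 0 0 0 0 .45;0 0 -.02 0 0 0 .45;0 0 -.04 0 0 0 .45;0 0 -.04 0 0 0 .45;0 0 -.04 0 0 0 .6;0 0 -.04 0 0 0 .7;0 0 -.04 0 0 0 .75;0 0 -.04 0 0 0 .8;0 0 -.04 0 0 0 1;0 0 -.04 0 0 0 1;0 0 -.04 0 0 0 1;0 0 -.04 0 0 0 1"}}

```text
clock: 13.98
tcp_pos: [470.1, -242.5, 43.5]
tool_rot: [0.758, 0.652, -0.0, -0.0]
wrist_force: [-0.4, -0.3, -1.8]
finger_gap: 28.4
grip_force: 58.8
```

Request:
{"api": "step_arm", "payload": {"increments": "0 0 .02 0 0 0 1;0 0 .05 0 0 0 1;0 0 .1 0 0 0 1;0 0 .17 0 0 0 1;0 0 .26 0 0 0 1;0 0 .37 0 0 0 1;0 0 .5 0 0 0 1;0 0 .62 0 0 0 1;0 0 .72 0 0 0 1;0 0 .78 0 0 0 1;0 0 .8 0 0 0 1;0 0 .8 0 0 0 1;0 0 .8 0 0 0 1;0 0 .8 0 0 0 1"}}

```text
clock: 15.15
tcp_pos: [469.5, -242.2, 162.5]
tool_rot: [0.758, 0.652, -0.0, -0.001]
wrist_force: [0.2, 0.4, -2.9]
finger_gap: 28.6
grip_force: 59.0
```

Request:
{"api": "step_arm", "payload": {"increments": ".01 .05 0 0 0 .003 1;.03 .15 0 0 0 .01 1;.055 .27 0 0 0 .017 1;.08 .39 0 0 0 .025 1;.105 .51 0 0 0 .033 1;.13 .63 0 0 0 .041 1;.155 .75 0 0 0 .049 1;.18 .87 0 0 0 .056 1;.199 .969 0 0 0 .0624 1"}}

```text
clock: 15.9
tcp_pos: [499.8, -95.3, 162.8]
tool_rot: [0.725, 0.689, -0.0, -0.001]
wrist_force: [0.3, 0.6, -4.1]
finger_gap: 28.5
grip_force: 59.0
```

Request:
{"api": "step_arm", "payload": {"increments": ".025 .12 0 0 0 .008 1;.05 .24 0 0 0 .016 1;.075 .36 0 0 0 .023 1;.1 .48 0 0 0 .031 1;.125 .6 0 0 0 .039 1;.15 .72 0 0 0 .046 1;.175 .84 0 0 0 .054 1;.199 .969 0 0 0 .0624 1"}}

```text
clock: 16.57
tcp_pos: [529.4, 49.5, 162.8]
tool_rot: [0.69, 0.724, -0.001, -0.001]
wrist_force: [0.4, -0.2, -2.6]
finger_gap: 28.5
grip_force: 59.0
```

Request:
{"api": "step_arm", "payload": {"increments": ".025 .12 0 0 0 .008 1;.05 .24 0 0 0 .016 1;.075 .36 0 0 0 .023 1;.1 .48 0 0 0 .031 1;.125 .6 0 0 0 .039 1;.15 .72 0 0 0 .046 1;.17 .83 0 0 0 .054 1;.185 .91 0 0 0 .059 1;.199 .969 0 0 0 .0624 1;.199 .969 0 0 0 .0624 1;.199 .969 0 0 0 .0624 1;.199 .969 0 0 0 .0624 1"}}

```text
clock: 17.57
tcp_pos: [559.4, 192.8, 163.3]
tool_rot: [0.654, 0.756, -0.001, -0.0]
wrist_force: [-0.4, -0.7, -2.0]
finger_gap: 28.7
grip_force: 59.1
```

```bash
python3 - <<'E'
from h import *
for n in("scene","top"):cv2.imwrite(f"pics/{n}6.png",vision.grab_frame(n)[:,:,::-1])
S=cv2.imread("pics/scene6.png");T=cv2.imread("pics/top6.png")
s=ctrl.state();print(s["tcp_pos"],s["tool_rot"],s["clock"],s["wrist_force"])
cv2.imwrite("pics/v6.png",np.hstack([crop(T,140,130,66,90,6),crop(S,165,95,66,90,6)]))
E
```

```text
[559.55969934 192.64886046 163.52989375] [ 6.54622433e-01  7.55955964e-01 -2.23556649e-04  3.86589821e-05] 17.6667 [ 0.24362758  0.24557739 -2.0513375 ]
```

View pics/v6.png

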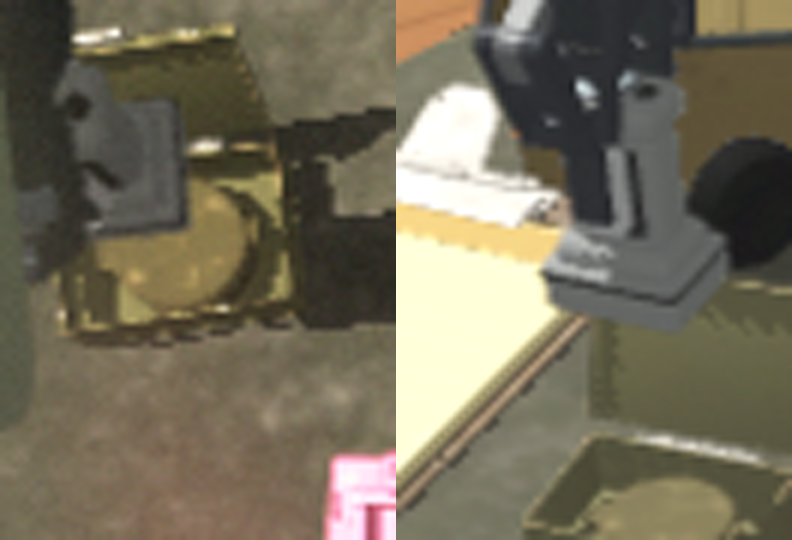

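```bash
python3 - <<'E'
from h import *
T=lambda i,x,y:("top",i,(x+.5)/6-.5+140,(y+.5)/6-.5+130)
S=lambda i,x,y:("scene",i,(x-396+.5)/6-.5+165,(y+.5)/6-.5+95)
m=[(-22,28,0),(-22,-28,0),(22,-28,0),(-22,28,19),(-22,-28,19),(22,-28,19)]
x0=[559.6,193,126,.146]
obs=[T(1,187,228),S(0,551,302),S(1,679,332),S(2,724,274),S(3,541,268),S(5,728,240)]
for zf in(1,0):
    p,r=fit(m,obs,x0,zf);print(np.round(p,3),np.round(r,1).tolist())
for n,o in(("top",(140,130)),("scene",(165,95))):
    w=[[559.6+np.cos(.146)*a-np.sin(.146)*b,193+np.sin(.146)*a+np.cos(.146)*b,126+c] for a,b,c in m]
    print(n,np.round((proj(n,w)-o+.5)*6-.5+((396,0) if n=="scene" else (0,0))).tolist())
E
```

```text
[5.63083e+02 1.94984e+02 1.23715e+02 1.08000e-01] [[0.0, -0.2], [-1.1, 0.9], [0.1, 0.8], [1.7, 0.2], [-0.6, -0.7], [0.2, -1.4]]
[5.61427e+02 1.93775e+02 1.26000e+02 1.15000e-01] [[0.4, 0.3], [-1.3, 0.6], [0.1, 0.4], [1.6, -0.2], [-0.7, -1.1], [0.2, -1.9]]
top [[30.0, 254.0], [193.0, 232.0], [179.0, 110.0], [12.0, 242.0], [179.0, 219.0], [165.0, 94.0]]
scene [[543.0, 310.0], [682.0, 337.0], [732.0, 274.0], [536.0, 266.0], [676.0, 292.0], [727.0, 230.0]]
```

The probe hangs upright above the tin, foot at scene crop (545–728, 240–330), and its fitted pose matches nominal within about 2 mm. Lowering it.

Request:
{"api": "step_arm", "payload": {"increments": "0 0 -.04 0 0 0 1;0 0 -.1 0 0 0 1;0 0 -.17 0 0 0 1;0 0 -.24 0 0 0 1;0 0 -.31 0 0 0 1;0 0 -.38 0 0 0 1;0 0 -.44 0 0 0 1;0 0 -.5 0 0 0 1;0 0 -.55 0 0 0 1;0 0 -.59 0 0 0 1;0 0 -.62 0 0 0 1;0 0 -.645 0 0 0 1;0 0 -.655 0 0 0 1;0 0 -.66 0 0 0 1;0 0 -.66 0 0 0 1;0 0 -.66 0 0 0 1;0 0 -.66 0 0 0 1"}}

```text
clock: 19.08
tcp_pos: [560.0, 193.6, 65.0]
tool_rot: [0.654, 0.756, 0.0, 0.0]
wrist_force: [0.1, -0.1, -2.6]
finger_gap: 28.4
grip_force: 59.1
```

```bash
python3 - <<'E'
from h import *
for n in("scene","top"):cv2.imwrite(f"pics/{n}7.png",vision.grab_frame(n)[:,:,::-1])
s=ctrl.state();print(s["tcp_pos"],s["tool_rot"],s["clock"],s["wrist_force"])
p=s["tcp_pos"];c,q=np.cos(.146),np.sin(.146)
m=[(a,b,h) for h in(27,46) for a,b in((-22,28),(-22,-28),(22,-28),(22,28),(-22,28))]
w=np.array([[p[0]+c*a-q*b,p[1]+q*a+c*b,h] for a,b,h in m])
rim=np.array([[559.6+c*a-q*b,194.9+q*a+c*b,30] for a,b in((-31,45),(-31,-45),(34,-45),(34,45),(-31,45))])
out=[]
for n,u,v,W in(("top",142,135,54),("scene",178,133,60)):
    im=cv2.convertScaleAbs(cv2.imread(f"pics/{n}7.png"),alpha=1.5);a=crop(im,u,v,W,50,6)
    b=a.copy()
    for L,col in((w[5:],(0,255,255)),(rim,(0,0,255))):
        cv2.polylines(b,[((proj(n,L)-(u,v)+.5)*6-.5).astype(int).reshape(-1,1,2)],False,col,1)
    out.append(cv2.copyMakeBorder(np.hstack([a,b]),0,0,0,720-12*W,cv2.BORDER_CONSTANT))
cv2.imwrite("pics/v7.png",np.vstack(out))
E
```

```text
[559.92952434 193.57493235  64.85189377] [6.54259172e-01 7.56270321e-01 3.10476581e-04 2.02757709e-04] 19.1833 [ 0.57997911  0.230512   -2.61494889]
```

View pics/v7.png

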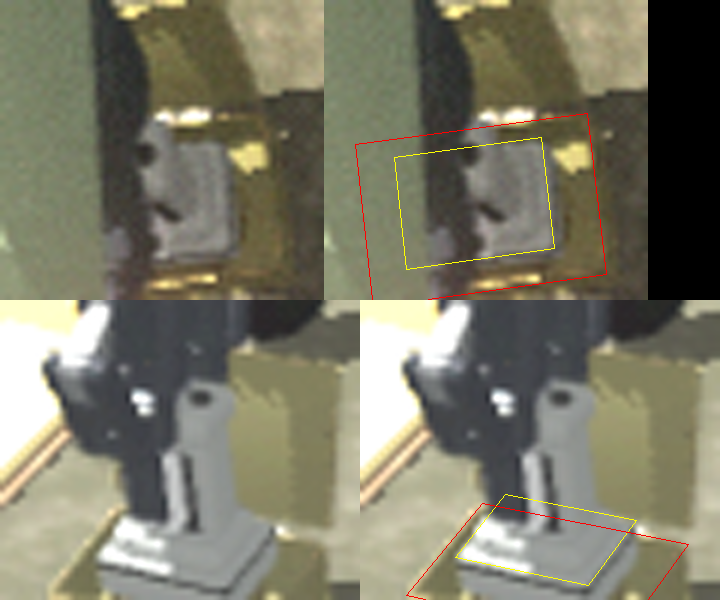

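The foot sits inside the mouth. The overlay agrees to about 1 mm, the wrist carries only the probe's weight, and it's aligned with the tin. I'll hold briefly and hand in.

Request:
{"api": "step_arm", "payload": {"increments": "0 0 0 0 0 0 1;0 0 0 0 0 0 1;0 0 0 0 0 0 1;0 0 0 0 0 0 1;0 0 0 0 0 0 1;0 0 0 0 0 0 1"}}

```text
clock: 19.68
tcp_pos: [559.8, 193.5, 64.5]
tool_rot: [0.654, 0.756, 0.0, 0.0]
wrist_force: [-0.6, 0.6, -2.7]
finger_gap: 28.3
grip_force: 59.1
```

```bash
python3 -c "
from rig import ctrl
s=ctrl.state();print(s['tcp_pos'],abs(s['qvel']).max());print(ctrl.sign_off())"
```

```text
[559.75495776 193.50982494  64.54196939] 0.0008337714138226696
the job is handed in; nothing more can be done
None
```

Job handed in at about 19.7 s: the lid leans back on its stop, and the gripper holds the probe still in the tin's mouth, in line with the tin, within an estimated 1–2 mm of centre over the compass. The 5 mm gap is worked out from the lift height, not measured directly, and I took no final picture of the spares.

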